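Seat the setting bar against the gauge rail

TASK

On the dark gauge plate, push the loose aluminium bar (do not pick it up) against the grey rail, one end at a time: press it firmly home on the blue pad first, then on the yellow pad, so that it lies flush along both. Then slide it along the rail until its end sits firmly against the raised red stop, and leave it there flush with both pads and the stop. Press home with some 10 N more than it takes to slide the bar and keep each press on for half a second; more than 15 N on a pad, or 20 N on the stop, even for an instant damages the gauge, and the other things on the bench must be left alone.

Things in the scene. Friction and masses are not known exactly. Their poses are not given: they have to be found in the camera images.
- gauge: Fixed dark steel plate 250 x 470 x 12 mm with a grey rail (220 mm long, 25 mm thick, 32 mm over the plate). Origin on the table; plate from x -130 to 120, y -235 to 235 mm, top at z 12. x points to the rail (away from the robot), y along it, z up. Pad faces at x = 30, rail face at x = 35 mm. Seated, the bar's centre is at x = 15 mm, the bar parallel to y.
- pad_blue: Blue locating pad fixed on the rail, 18 mm along it, 30 mm high, 5 mm out from its face; a blue strap over the rail (top 36 mm over the plate) shows it from above. Origin at the foot of its contact face, at the plate's surface; axes as the gauge's; the face looks to -x. It sits 95 mm to one side (varies) of the gauge's middle. Rigid; never load it above 15 N.
- pad_yellow: Yellow locating pad, the same in shape and axes as the blue one, on the other side of the gauge's middle. Rigid; never more than 15 N.
- stop: Raised red end stop, fixed near one end of the plate (which varies), 200 mm from the gauge's middle: 40 mm (gauge x) x 20 mm (gauge y) x 34 mm high. Origin at the centre of its underside, axes as the gauge's. Its inward face, 10 mm from its origin, stops the bar: their centres are then 160 mm apart along y. Rigid; never above 20 N.
- spare_seat: Flat steel plate, only 4 mm high, 40 x 20 mm, fixed on the gauge plate at the end without a stop. Not to be used. Origin at the centre of its underside.
- bar_center (a point): Centre (half-way up) of the loose aluminium bar: 300 mm long (its y axis), 30 mm wide (x), 25 mm high (z up), about 0.5 kg (varies). It lies flat on the gauge plate before the rail, some cm off it and up to 0.2 rad askew. Smooth: friction of some 1 to 3 N (varies), more if pressed down; pushed at one end it also turns, so that its other end moves back a little.
- screwdriver: Loose screwdriver, 190 mm, lying along the gauge plate behind the rail. Leave alone. Origin near its middle, underneath.
- hammer: Loose hammer lying on the table to the robot's right. Leave alone.
- mug: Loose blue mug, 80 mm wide, 90 mm high, to the robot's left. Leave alone. Origin under its middle.
- grip: Loose black rubber club grip, 26 mm thick, 260 mm long, lying on the table just right of the gauge. Leave alone. Origin under its middle.
- bar: The loose bar itself; origin under its middle, 12.5 mm below its centre. Axes as given for its centre.

How it is judged:
By the outcome, as a careful person would: the job done as asked, in the order asked, and still so for the second after the job is handed in, with the robot touching nothing.
It also fails if it takes over 72 s, if anything falls off the work surface, if the arm or the gripper's body presses on something with over 40 N, if the wrist force passes 120 N, or if a joint passes its speed limit or range.

ROBOT

A 7-joint arm with a two-finger parallel gripper is mounted at the origin on the work surface. World frame = base frame: x ahead of the robot, y to its left, z up, the work surface at z = 0. Lengths are in m, angles in rad, forces in N, time in s.
With the tool pointing down it reaches from about 0.4 to 0.85 m from the base axis. Payload 10.4 kg.
Tool frame: the origin (TCP) lies midway between the tips of the shut fingers; the grasp point (between the pads) lies 19 mm behind it; z points along the fingers, y is the line along which they close (so a half turn about z gives the same grasp; the last joint's range is limited). The gripper opens to 87 mm and grips with 3 to 60 N. Pads are 19 mm wide; open, the fingers measure 117 mm over their backs; the gripper's body (75 mm by 190 mm) begins 51 mm behind the grasp point.
Start: joints at [1.104, 0.332, -0.065, 1.46, 0.022, 1.35, -0.088], TCP at [0.268, -0.564, 0.191] pointing down, gripper open.
Joint ranges: [-2.6, 2.6], [-0.5, 2.12], [-1.47, 1.34], [0.16, 2.42], [-1.27, 4.41], [0.06, 2.06], [-2.6, 2.6]. Speed limits (rad/s): [2.22, 2.22, 2.79, 2.79, 3.14, 3.14, 3.14].

INTERFACE

Orientations are given as a unit quaternion [x, y, z, w].
In Python, from bench import r gives the robot as it stands.
- The arm moves only by the tool arm_command, never from a script. Its arguments are lists of equal length, an entry for each row: "xyz": the shift along the world's x, y, z in m, a list of three; "rot": the turn, a rotation vector about the world's x, y, z in rad, a list of three. In form: {"xyz": [[tx, ty, tz], ...], "rot": [[ax, ay, az], ...]}. A call has 1 to 20 rows; each row is the pose to reach, as a shift and turn from the pose commanded when the call began; what a row does not reach only later rows make up. A row lasts 1/12 s, in which the tool goes at most 41.7 mm and 7.16 degrees, less where a joint would pass 70% of its speed; a pose out of reach is approached as far as the arm can. A call with a gripper value outside its range is refused whole. "grip" is the opening, from 0 (shut) to 1 (fully open), set as the call begins (left out, the last holds). The fingers move at their own pace and stop on an object; "squeeze" is the grip in N (left out, the last holds). Time passes only in rows, so rows that repeat a pose let the fingers close. It gives the time, the measured TCP pose, the force, the opening and the grip force at its end, in the units of the state.
- r.read_state(): the state, without advancing time (a new reading comes with each control period).
- r.camera(name): name is "scene" or "top" or "wrist"; returns the picture (384x512x3 uint8, red, green, blue); there is no depth.
- r.camera_model(name): a dict with "fx", "fy", "cx", "cy" (pixels), "T" (4x4, takes a point from camera to world coordinates). Camera axes: x right, y up, looking along -z (the intrinsics and any distortion apply to the point x, -y, -z); pixel columns grow to the right and rows downward; lengths in m; the calibration is good to about 2 mm. A picture is of the moment at which its call begins: read the wrist's pose just before it. camera_model takes no time and is no camera call; for the wrist camera it gives the pose at the moment of the call.
- r.close_job(): hands the job in; it is judged then, once.
Trained networks look in the newest picture that a camera, given by its name, has taken for a name from the list of things; names that differ only in an ending like _2 or _b are one class to them, and where a whole thing is asked for, a point or a joint stands for the part that bears it (a point fixed in the world has none). Each returns a list of dicts, best first, with "conf" (0 to 1); they miss things now and then, are a little off and sometimes report something else, mostly with a low value. They report only what shows in the picture. A call takes as long as a camera call.
- r.look_for(label, camera): "at" ([x, y, z] in m, in the coordinates of the camera as it stood for that picture, good to about 4 mm: the middle of the surface that is visible of it).
- r.spot_point(label, camera): "at" ([x, y, z] in m, in the coordinates of the camera as it stood for that picture, good to about 4 mm: a listed point, or the origin of a listed thing).
The state is a dict: "time": time; "joint_positions": joint angles; "joint_vel": joint speeds; "joint_torque": joint torques, N m; "ee_pos": TCP position; "eef_rot": TCP orientation; "ft_force": force on the tool from outside, world axes, zero at the start; "torque": the same for the moment, N m; "width": finger opening in m; "grip_force": force on a finger pad.
Only numpy, scipy, OpenCV 4.12 (cv2) and the standard library are available. Lean on these libraries where they do the work, as an engineer would, in place of code of your own. Each camera call takes 0.05 s, during which the arm holds its last target. There are 200 camera calls.

## Working session

There is one attempt and no reset: what is moved stays moved. The work goes in short steps, Python scripts to look and compute and a tool call to move; the robot and the scene stay as the last step left them, time stands still between calls to the robot, and variables do not carry over. Pictures are saved under pics/ and viewed, at most 10 in all, crops included, and the job is handed in when it is done.

Besides the shell and the picture viewer there is one more tool, called by a JSON object that holds its "fn" and its "kwargs", one argument or row to a line. arm_command: Moves the arm, as the interface text tells. Its arguments: {"type":"object","properties":{"xyz":{"type":"array"},"rot":{"type":"array"},"grip":{"type":"number"},"squeeze":{"type":"number"}},"required":["xyz","rot"]}

```bash
mkdir -p pics; cat > h.py <<'E'
from bench import r
import numpy as np, cv2
def W(cam,at):
    T=np.array(r.camera_model(cam)["T"]);return (T@np.r_[at,1])[:3]
def shot(cam,name):
    im=r.camera(cam);cv2.imwrite(f"pics/{name}.png",im[:,:,::-1]);return im
def ray(cam,u,v,z):
    m=r.camera_model(cam);T=np.array(m["T"])
    d=T[:3,:3]@np.array([(u-m["cx"])/m["fx"],-(v-m["cy"])/m["fy"],-1.]);o=T[:3,3]
    return o+d*(z-o[2])/d[2]
E
python3 - <<'E'
from h import *
shot("top","top0"); shot("scene","sc0")
for l in ["gauge","pad_blue","pad_yellow","stop","spare_seat","bar_center","mug","grip","screwdriver","hammer"]:
    for c in ["top","scene"]:
        d=r.spot_point(l,c)
        for e in d[:2]: print(l,c,round(e["conf"],2),W(c,e["at"]).round(4))
m=r.camera_model("top");print({k:v for k,v in m.items() if k!="T"});print(np.round(m["T"],3))
s=r.read_state();print(s)
E
```

```text
gauge scene 0.57 [ 0.5653 -0.0283 -0.0009]
pad_blue top 0.48 [0.5998 0.0638 0.0151]
pad_blue scene 0.36 [0.5993 0.0658 0.0107]
pad_yellow top 0.5 [ 0.5907 -0.1235  0.0095]
pad_yellow top 0.4 [ 0.5214 -0.0286  0.0248]
pad_yellow scene 0.52 [ 0.5889 -0.127   0.0142]
stop top 0.48 [0.5945 0.1659 0.0128]
stop scene 0.49 [0.5902 0.1732 0.0144]
spare_seat top 0.43 [ 0.5712 -0.2295  0.012 ]
spare_seat scene 0.69 [ 0.5646  0.4662 -0.0006]
spare_seat scene 0.59 [ 0.5717 -0.2313  0.0127]
bar_center top 0.65 [ 0.521  -0.0299  0.0231]
bar_center scene 0.61 [ 0.5229 -0.0198  0.0252]
mug top 0.87 [0.5647 0.4636 0.0026]
mug scene 0.63 [ 5.664e-01  4.658e-01 -5.000e-04]
grip top 0.58 [ 0.4637 -0.3876  0.0024]
grip scene 0.84 [ 0.4674 -0.3844  0.0008]
screwdriver top 0.63 [ 0.6507 -0.0726  0.0085]
screwdriver scene 0.57 [ 0.6573 -0.0704  0.0076]
hammer top 0.71 [ 0.57   -0.233   0.0115]
hammer top 0.66 [ 0.4638 -0.52   -0.0045]
hammer scene 0.66 [ 0.4672 -0.5098 -0.002 ]
hammer scene 0.32 [ 0.5922 -0.1247  0.0133]
{'fx': 371.79106637941834, 'fy': 371.79106637941834, 'cx': 256.65488503878044, 'cy': 19
[... 254 characters left out ...]
0079,  0.33219231, -0.06467943,  1.46009029,  0.02161508,
        1.3498853 , -0.08849084]), 'joint_vel': array([ 7.47537106e-04, -1.84052375e-04, -5.29016965e-05, -8.21252532e-04,
       -9.29337639e-04,  9.67105881e-04,  1.12039425e-03]), 'joint_torque': array([ 7.32020526e-04, -6.23052764e+01,  2.50807969e-02, -3.90130699e+01,
       -6.10401691e-02,  3.14128131e-02,  4.42388841e-05]), 'ee_pos': array([ 0.26837347, -0.56448733,  0.19108493]), 'eef_rot': array([9.75481975e-01, 2.20079334e-01, 1.32763329e-05, 5.84360797e-05]), 'ft_force': array([-0.39401349,  0.09482333,  0.2198794 ]), 'torque': array([-0.03064672, -0.02448894,  0.03132293]), 'grip_force': 0.0, 'width': 0.08713691568295139}
```

```bash
python3 -c "
import cv2;i=cv2.imread('pics/top0.png')[60:330,90:440];cv2.imwrite('pics/top0c.png',cv2.resize(i,None,fx=2.2,fy=2.2,interpolation=2))"
```

```text
(no output)
```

View pics/top0c.png

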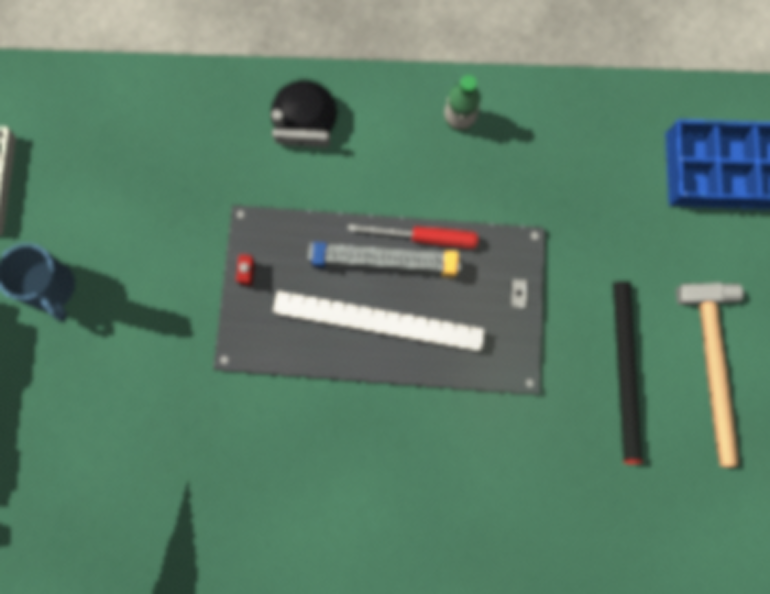

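The picture shows the dark plate, with its corners in the crop at about (232,206), (547,230), (542,394) and (217,369). The blue pad is on the left at (318,254) and the yellow pad on the right at (452,262). The red stop is on the left at (245,268). The white bar runs from (275,302) to (484,338), and its left end is nearer the rail. So blue is at +y and the stop is at +y.

```bash
python3 - <<'E'
from h import *
im=cv2.imread("pics/top0.png")
def c2(x,y):return 90+x/2.2,60+y/2.2
P=[ray("top",*c2(*p),.012)[:2] for p in [(232,206),(547,230),(542,394),(217,369)]]
print("corners",np.round(P,4)); c=np.mean(P,0)
print("centre",c, "len",[np.linalg.norm(P[i]-P[i-1]).round(3) for i in range(4)])
yd=(P[0]+P[3]-P[1]-P[2]);print("yaw plate",np.arctan2(-yd[0],yd[1]))
hsv=cv2.cvtColor(im,cv2.COLOR_BGR2HSV)
roi=np.zeros(im.shape[:2],np.uint8);roi[155:235,188:338]=1
def blob(mask):
    n,l,s,ce=cv2.connectedComponentsWithStats((mask&(roi>0)).astype(np.uint8)); k=1+np.argmax(s[1:,4]);return (l==k),s[k],ce[k]
m,s,ce=blob((hsv[...,1]<70)&(hsv[...,2]>170)&(np.arange(384)[:,None]>185)); print("bar px",s,ce)
ys,xs=np.nonzero(m);Q=np.array([ray("top",u,v,.037)[:2] for u,v in zip(xs,ys)])
rc=cv2.minAreaRect(Q.astype(np.float32)*1000);print("bar rect",rc,"mean",Q.mean(0))
w,V=np.linalg.eigh(np.cov(Q.T));d=V[:,1]*np.sign(V[1,1]);print("bar yaw",np.arctan2(-d[0],d[1]))
H,S,Vv=[hsv[...,i].astype(int) for i in range(3)]
for n,mk,z in [("blue",(abs(H-110)<15)&(S>120),.048),("yellow",(abs(H-25)<8)&(S>120),.048),("red",((H<8)|(H>172))&(S>120)&(np.arange(512)<215),.046)]:
    try: m,s,ce=blob(mk);print(n,s,ce,ray("top",*ce,z).round(4))
    except Exception as e:print(n,e)
print(r.read_state()["time"])
E
```

```text
corners [[ 0.6914  0.1975]
 [ 0.67   -0.2746]
 [ 0.4258 -0.2644]
 [ 0.4456  0.2019]]
centre [ 0.55819681 -0.03490541] len [np.float64(0.246), np.float64(0.473), np.float64(0.244), np.float64(0.467)]
yaw plate -0.04386459038160831
bar px [214 192  96  27 964] [261.62344398 205.27178423]
bar rect ((521.4149780273438, -25.622802734375), (300.9043884277344, 32.43391799926758), 81.41980743408203) mean [ 0.52110035 -0.02603972]
bar yaw -0.1499516073007313
blue [232 171   6  10  44] [234.5        175.45454545] [0.6118 0.0625 0.048 ]
yellow [291 174   7  12  70] [294.48571429 179.61428571] [ 0.6047 -0.1271  0.048 ]
red [197 176   9  14  72] [201.27777778 182.68055556] [0.5852 0.1662 0.046 ]
1.1
```

{"fn": "arm_command", "kwargs": {
  "xyz": [
    [0.1,0.27,0],
    [0.205,0.536,0],
    [0.205,0.536,0],
    [0.205,0.536,0],
    [0.205,0.536,0],
    [0.205,0.536,0],
    [0.205,0.536,0],
    [0.205,0.536,0],
    [0.205,0.536,0],
    [0.205,0.536,0],
    [0.205,0.536,0],
    [0.205,0.536,0],
    [0.205,0.536,0],
    [0.205,0.536,0],
    [0.205,0.536,0],
    [0.205,0.536,0],
    [0.205,0.536,0],
    [0.205,0.536,0],
    [0.205,0.536,-0.06],
    [0.205,0.536,-0.1]
  ],
  "rot": [
    [0,0,-0.484],
    [0,0,-0.484],
    [0,0,-0.484],
    [0,0,-0.484],
    [0,0,-0.484],
    [0,0,-0.484],
    [0,0,-0.484],
    [0,0,-0.484],
    [0,0,-0.484],
    [0,0,-0.484],
    [0,0,-0.484],
    [0,0,-0.484],
    [0,0,-0.484],
    [0,0,-0.484],
    [0,0,-0.484],
    [0,0,-0.484],
    [0,0,-0.484],
    [0,0,-0.484],
    [0,0,-0.484],
    [0,0,-0.484]
  ],
  "grip": 0,
  "squeeze": 20
}}

```text
time: 2.77
ee_pos: [0.4751, -0.0302, 0.1086]
eef_rot: [1.0, -0.021, 0.003, 0.001]
ft_force: [0.6, -0.7, -1.2]
width: 0.0004
grip_force: 0.0
```

{"fn": "arm_command", "kwargs": {
  "xyz": [
    [0,0,-0.04],
    [0,0,-0.07],
    [0,0,-0.071],
    [0,0,-0.071],
    [0,0,-0.071],
    [0,0,-0.071]
  ],
  "rot": [
    [0,0,0],
    [0,0,0],
    [0,0,0],
    [0,0,0],
    [0,0,0],
    [0,0,0]
  ]
}}

```text
time: 3.27
ee_pos: [0.4751, -0.029, 0.0391]
eef_rot: [1.0, -0.02, 0.002, 0.0]
ft_force: [0.2, 0.5, 0.5]
width: 0.0005
grip_force: 0.0
```

```bash
python3 - <<'E'
from h import *
s=r.read_state();print(s["ft_force"],s["ee_pos"])
shot("wrist","w0")
E
```

```text
[0.23045655 0.49226791 0.54525071] [ 0.47514105 -0.02896179  0.03908161]
```

View pics/w0.png

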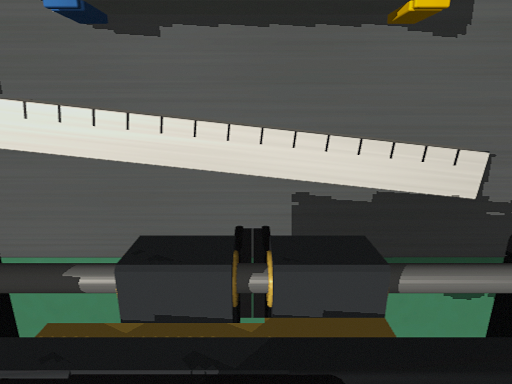

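The wrist view shows the bar running from (0,125) to (490,170), the blue pad at (75,5), the yellow pad at (420,8) and the shut fingertips at (252,245). The path to the bar is clear.

{"fn": "arm_command", "kwargs": {
  "xyz": [
    [0,0,-0.019],
    [0.008,-0.0,-0.019],
    [0.014,-0.0005,-0.019],
    [0.019,-0.001,-0.019],
    [0.023,-0.001,-0.019],
    [0.027,-0.001,-0.019],
    [0.031,-0.001,-0.019],
    [0.035,-0.0014,-0.019],
    [0.039,-0.0015,-0.019],
    [0.043,-0.0017,-0.019]
  ],
  "rot": [
    [0,0,0],
    [0,0,0],
    [0,0,0],
    [0,0,0],
    [0,0,0],
    [0,0,0],
    [0,0,0],
    [0,0,0],
    [0,0,0],
    [0,0,0]
  ]
}}

```text
time: 4.15
ee_pos: [0.5168, -0.0302, 0.0178]
eef_rot: [1.0, -0.02, 0.0, 0.0]
ft_force: [0.5, -0.1, 0.7]
width: 0.0004
grip_force: 0.0
```

{"fn": "arm_command", "kwargs": {
  "xyz": [
    [0.002,-0.0001,0],
    [0.004,-0.0002,0],
    [0.006,-0.0002,0],
    [0.008,-0.0003,0]
  ],
  "rot": [
    [0,0,0],
    [0,0,0],
    [0,0,0],
    [0,0,0]
  ]
}}

```text
time: 4.48
ee_pos: [0.5245, -0.0304, 0.0177]
eef_rot: [1.0, -0.02, -0.0, 0.0]
ft_force: [0.2, 0.4, -0.6]
width: 0.0002
grip_force: 0.0
```

```bash
python3 - <<'E'
from h import *
s=r.read_state();print(s["ft_force"],s["ee_pos"])
shot("wrist","w1")
E
```

```text
[ 0.23627138  0.36983472 -0.55205549] [ 0.52446389 -0.03043991  0.01773025]
```

View pics/w1.png

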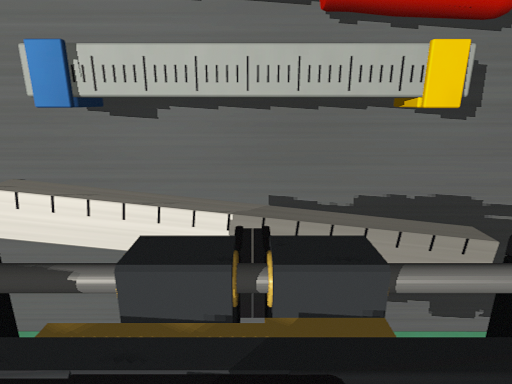

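The wrist view shows the rail from (22,70) to (475,70), with the blue pad at (48,75) and the yellow pad at (447,75). The bar is at the fingertip. Its front top edge runs from about (0,190) to (490,240), so it's still skewed.

```bash
cat >> h.py <<'E'
G0=np.array([.563,-.032]);GY=-.04
def G(p):
    d=np.asarray(p)[:2]-G0;c,s=np.cos(GY),np.sin(GY);return np.round(1000*np.array([c*d[0]+s*d[1],-s*d[0]+c*d[1]]),1)
E
python3 - <<'E'
from h import *
R=lambda u,v,z:G(ray("wrist",u,v,z))
for n,u,v,z in [("bar front top L",0,190,.037),("bar fr top R",490,240,.037),("frbot L",0,180,.012),("rail front top L",78,97,.044),("rail front R",425,97,.044),("blue front L",37,107,.048),("blue fr R",71,106,.048),("yel fL",428,106,.048),("yel fR",462,107,.048),("blue back L",25,40,.048),("yel backR",468,39,.048)]: print(n,R(u,v,z))
print(G(r.read_state()["ee_pos"]))
E
```

```text
bar front top L [ -9.8 139.9]
bar fr top R [ -40.3 -140.1]
frbot L [-10.  158.7]
rail front top L [39.9 85.3]
rail front R [ 39.7 -86.7]
blue front L [ 35.2 103.9]
blue fr R [35.6 87.3]
yel fL [ 35.5 -86.7]
yel fR [  35.  -103.4]
blue back L [ 65.1 104. ]
yel backR [  65.4 -100.8]
[-38.2  -0.1]
```

```bash
sed -i 's/\.563,-\.032/.568,-.032/' h.py; python3 - <<'E'
from h import *
m=r.camera_model("wrist");T=np.array(m["T"]);s=r.read_state();print(T.round(3),m["fx"])
def proj(p):
    q=np.linalg.inv(T)@np.r_[p,1];return m["cx"]+m["fx"]*q[0]/-q[2], m["cy"]-m["fy"]*q[1]/-q[2]
print("tcp px",proj(s["ee_pos"]))
R=lambda u,v,z:G(ray("wrist",u,v,z))
print("now",R(252,214,.037),R(20,237,.037),R(20,192,.037))
# w0
import numpy as np
d=np.array([.47514,-.02896,.03908])-s["ee_pos"]
T0=T.copy();T0[:3,3]+=d
def R0(u,v,z):
    dd=T0[:3,:3]@np.array([(u-m["cx"])/m["fx"],-(v-m["cy"])/m["fy"],-1.]);o=T0[:3,3];return G(o+dd*(z-o[2])/dd[2])
print("w0 front",R0(20,101,.037),R0(490,153,.037),"back",R0(20,149,.037),R0(475,196,.037),"pads",R0(104,22,.012),R0(390,22,.012))
for l in ["bar_center"]:
    print([ (e["conf"],G(W("wrist",e["at"]))) for e in r.spot_point(l,"wrist")[:2]])
shot("top","top1")
print([ (e["conf"],G(W("top",e["at"]))) for e in r.spot_point("bar_center","top")[:2]])
im=cv2.imread('pics/top1.png')[130:260,170:350];cv2.imwrite('pics/top1c.png',cv2.resize(im,None,fx=4,fy=4,interpolation=2))
E
```

```text
[[-0.041  0.961  0.274  0.601]
 [-0.999 -0.039 -0.011 -0.034]
 [ 0.001 -0.274  0.962  0.211]
 [ 0.     0.     0.     1.   ]] 322.4762355996637
tcp px (np.float64(250.744685085516), np.float64(224.74760735482698))
now [-29.1  -1.1] [-43.2 134.2] [-15.9 128.8]
w0 front [-16.6 133.4] [ -47.2 -146.2] back [-44.6 138.9] [ -74.5 -142.2] pads [30.2 89.6] [ 30.  -86.7]
[]
[]
```

View pics/top1c.png

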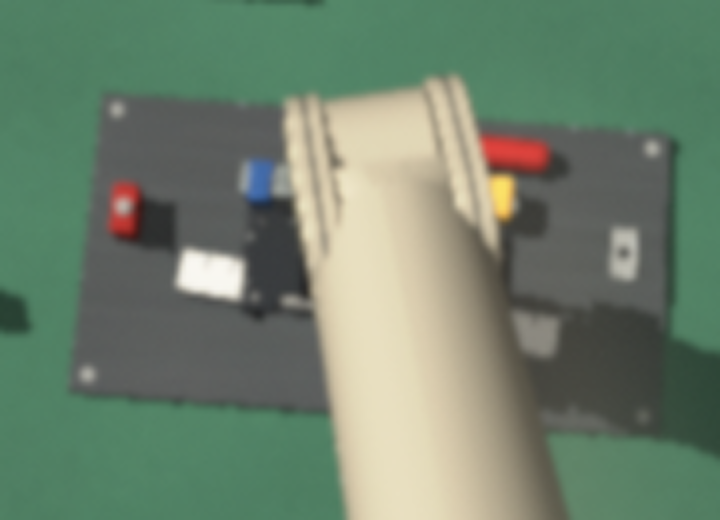

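The top view shows the arm covering the middle. The bar's left end is still at crop (180,250)–(245,300), so the bar has not moved even though the TCP should have reached it. I'll look from the side.

```bash
python3 - <<'E'
from h import *
im=shot("scene","sc1")[:,:,::-1]
m=r.camera_model("scene");T=np.array(m["T"]);s=r.read_state()
q=np.linalg.inv(T)@np.r_[s["ee_pos"],1];u,v=m["cx"]+m["fx"]*q[0]/-q[2], m["cy"]-m["fy"]*q[1]/-q[2]
print(u,v,s["ee_pos"],s["ft_force"],T[:3,3])
x0=int(max(0,u-100));y0=int(max(0,v-90));print(x0,y0)
cv2.imwrite("pics/sc1c.png",cv2.resize(im[y0:y0+150,x0:x0+200],None,fx=4,fy=4,interpolation=2))
E
```

```text
247.60652064281985 191.74774623154477 [ 0.52423963 -0.0304679   0.01769672] [-0.20748721  0.11416924 -0.27764982] [ 1.15177958 -0.51036393  0.87861121]
147 101
```

View pics/sc1c.png

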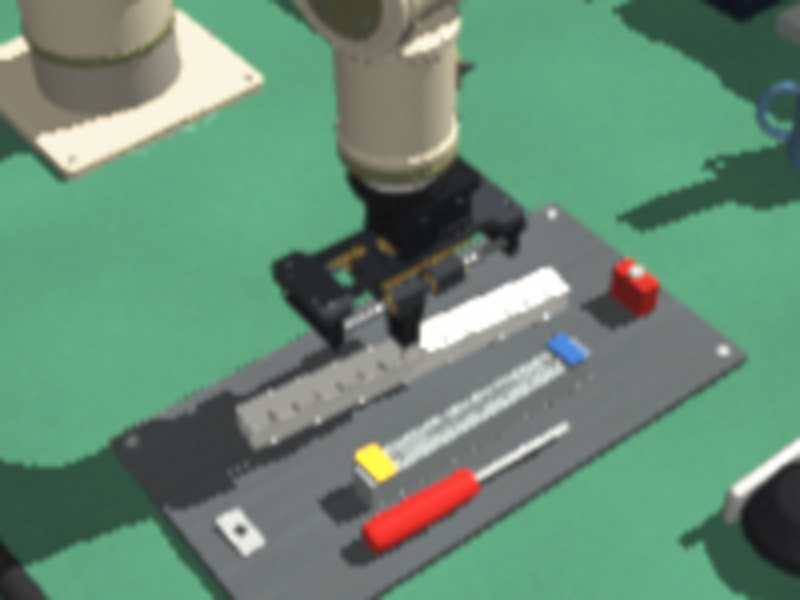

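The scene view shows the fingertip at crop (405,345), above the bar's top. The reported TCP projects lower, to (402,363). So the real tip is about 20 mm higher than reported. I'll back off and go lower.

{"fn": "arm_command", "kwargs": {
  "xyz": [
    [0,0,0.015],
    [-0.03,0.001,0.015],
    [-0.054,0.002,0.015],
    [-0.054,0.002,0.015],
    [-0.054,0.002,-0.004],
    [-0.054,0.002,-0.007],
    [-0.054,0.002,-0.01],
    [-0.054,0.002,-0.01]
  ],
  "rot": [
    [0,0,0],
    [0,0,0],
    [0,0,0],
    [0,0,0],
    [0,0,0],
    [0,0,0],
    [0,0,0],
    [0,0,0]
  ]
}}

```text
time: 5.4
ee_pos: [0.4703, -0.0283, 0.0075]
eef_rot: [1.0, -0.02, -0.0, -0.0]
ft_force: [-0.1, 0.6, -0.2]
width: 0.0006
grip_force: 0.0
```

{"fn": "arm_command", "kwargs": {
  "xyz": [
    [0,0,-0.002],
    [0,0,-0.004]
  ],
  "rot": [
    [0,0,0],
    [0,0,0]
  ]
}}

```text
time: 5.57
ee_pos: [0.471, -0.0284, 0.0041]
eef_rot: [1.0, -0.02, 0.0, 0.0]
ft_force: [-0.3, 0.3, 0.9]
width: 0.0004
grip_force: 0.0
```

{"fn": "arm_command", "kwargs": {
  "xyz": [
    [0,0,-0.002],
    [0,0,-0.004],
    [0.01,-0.0004,-0.004],
    [0.016,-0.0006,-0.004],
    [0.02,-0.0008,-0.004],
    [0.024,-0.001,-0.004],
    [0.028,-0.0011,-0.004],
    [0.032,-0.0013,-0.004]
  ],
  "rot": [
    [0,0,0],
    [0,0,0],
    [0,0,0],
    [0,0,0],
    [0,0,0],
    [0,0,0],
    [0,0,0],
    [0,0,0]
  ]
}}

```text
time: 6.23
ee_pos: [0.5019, -0.0298, -0.0006]
eef_rot: [1.0, -0.02, -0.001, 0.0]
ft_force: [-4.1, -0.1, 1.9]
width: 0.0007
grip_force: 2.2
```

{"fn": "arm_command", "kwargs": {
  "xyz": [
    [0.002,-0.0001,0],
    [0.004,-0.0002,0]
  ],
  "rot": [
    [0,0,0],
    [0,0,0]
  ]
}}

```text
time: 6.4
ee_pos: [0.5062, -0.03, -0.0005]
eef_rot: [1.0, -0.02, -0.0, 0.0]
ft_force: [-3.7, -0.3, 1.3]
width: 0.0002
grip_force: 1.8
```

{"fn": "arm_command", "kwargs": {
  "xyz": [
    [0.002,-0.0001,0],
    [0.004,-0.0002,0]
  ],
  "rot": [
    [0,0,0],
    [0,0,0]
  ]
}}

```text
time: 6.57
ee_pos: [0.5103, -0.0302, -0.0004]
eef_rot: [1.0, -0.02, -0.0, 0.0]
ft_force: [-3.9, -0.6, -0.2]
width: 0.0007
grip_force: 1.4
```

{"fn": "arm_command", "kwargs": {
  "xyz": [
    [0.004,-0.0001,0],
    [0.008,-0.0003,0],
    [0.012,-0.0005,0],
    [0.016,-0.0006,0],
    [0.02,-0.0008,0],
    [0.024,-0.001,0]
  ],
  "rot": [
    [0,0,0],
    [0,0,0],
    [0,0,0],
    [0,0,0],
    [0,0,0],
    [0,0,0]
  ]
}}

```text
time: 7.07
ee_pos: [0.5349, -0.0311, -0.0003]
eef_rot: [1.0, -0.02, 0.0, -0.0]
ft_force: [-3.2, 0.2, -1.6]
width: 0.0007
grip_force: 1.3
```

```bash
cat >> h.py <<'E'
def baredge(name):
    """front top edge of the bar in the wrist picture -> gauge line"""
    im=shot("wrist",name)
    return im
E
python3 - <<'E'
from h import *
s=r.read_state();print(s["ft_force"],G(s["ee_pos"]))
shot("wrist","w2")
E
```

```text
[-3.23402571  0.24197451 -1.57733149] [-33.1  -0.4]
```

View pics/w2.png

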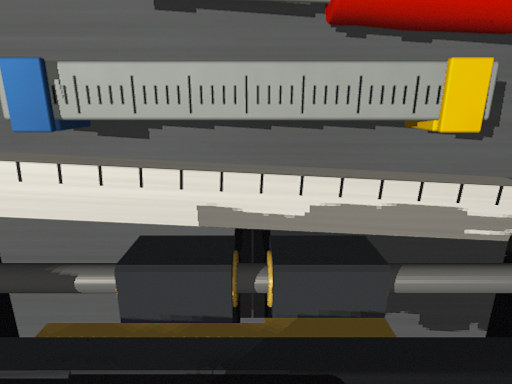

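The wrist view shows the bar in front of the fingers. Its front top edge runs from about (0,162) to (512,183), and its back top edge is near (252,228). The pad fronts are at v≈131.

```bash
python3 - <<'E'
from h import *
R=lambda u,v,z:G(ray("wrist",u,v,z))
for n,u,v,z in [("fL",0,162,.037),("fR",510,183,.037),("back",230,227,.037),("blue f",14,131,.048),("blue",51,130,.048),("yel",441,131,.048),("yel",483,131,.048),("rail",250,118,.044)]: print(n,R(u,v,z))
T=np.array(r.camera_model("wrist")["T"]);print(T[:3,3])
E
```

```text
fL [ 15.1 121.9]
fR [   4.3 -129.9]
back [-19.   10.1]
blue f [ 31.  104.1]
blue [31.4 87.6]
yel [ 30.8 -85.1]
yel [  30.8 -103.7]
rail [36.3 -0.5]
[ 0.61124522 -0.03506486  0.19300232]
```

{"fn": "arm_command", "kwargs": {
  "xyz": [
    [-0.009,0.0004,0],
    [-0.007,0.04,0],
    [-0.006,0.08,0],
    [-0.0049,0.1028,0],
    [-0.0049,0.1028,0],
    [-0.0009,0.1026,0],
    [0.0031,0.1025,0],
    [0.0051,0.1024,0],
    [0.0071,0.1023,0],
    [0.0091,0.1022,0]
  ],
  "rot": [
    [0,0,0],
    [0,0,0],
    [0,0,0],
    [0,0,0],
    [0,0,0],
    [0,0,0],
    [0,0,0],
    [0,0,0],
    [0,0,0],
    [0,0,0]
  ]
}}

```text
time: 7.95
ee_pos: [0.5438, 0.0699, -0.0003]
eef_rot: [1.0, -0.021, 0.0, 0.0]
ft_force: [-0.1, -0.4, -0.2]
width: 0.0
grip_force: 0.0
```

{"fn": "arm_command", "kwargs": {
  "xyz": [
    [0.002,-0.0001,0],
    [0.004,-0.0002,0]
  ],
  "rot": [
    [0,0,0],
    [0,0,0]
  ]
}}

```text
time: 8.12
ee_pos: [0.5471, 0.0703, -0.0005]
eef_rot: [1.0, -0.02, -0.001, 0.0]
ft_force: [-2.5, -0.3, 2.1]
width: 0.0003
grip_force: 1.4
```

{"fn": "arm_command", "kwargs": {
  "xyz": [
    [0.002,-0.0001,0],
    [0.004,-0.0002,0]
  ],
  "rot": [
    [0,0,0],
    [0,0,0]
  ]
}}

```text
time: 8.28
ee_pos: [0.5513, 0.0705, -0.0004]
eef_rot: [1.0, -0.02, -0.0, 0.0]
ft_force: [-1.7, 0.5, 0.5]
width: 0.0007
grip_force: 1.1
```

{"fn": "arm_command", "kwargs": {
  "xyz": [
    [0.002,-0.0001,0],
    [0.004,-0.0002,0],
    [0.005,-0.0002,0],
    [0.006,-0.0002,0],
    [0.0065,-0.0003,0],
    [0.007,-0.0003,0]
  ],
  "rot": [
    [0,0,0],
    [0,0,0],
    [0,0,0],
    [0,0,0],
    [0,0,0],
    [0,0,0]
  ]
}}

```text
time: 8.78
ee_pos: [0.5585, 0.0704, -0.0003]
eef_rot: [1.0, -0.02, -0.0, -0.0]
ft_force: [-3.1, 0.7, -0.5]
width: -0.0
grip_force: 1.1
```

{"fn": "arm_command", "kwargs": {
  "xyz": [
    [0.0005,0,0],
    [0.001,0,0],
    [0.0015,-0.0001,0]
  ],
  "rot": [
    [0,0,0],
    [0,0,0],
    [0,0,0]
  ]
}}

```text
time: 9.03
ee_pos: [0.5588, 0.0704, -0.0005]
eef_rot: [1.0, -0.02, -0.001, 0.0]
ft_force: [-8.8, 0.7, 2.7]
width: 0.0005
grip_force: 4.2
```

{"fn": "arm_command", "kwargs": {
  "xyz": [
    [0.0005,0,0],
    [0.001,0,0]
  ],
  "rot": [
    [0,0,0],
    [0,0,0]
  ]
}}

```text
time: 9.2
ee_pos: [0.5589, 0.0704, -0.0006]
eef_rot: [1.0, -0.02, -0.002, 0.0]
ft_force: [-12.3, 1.1, 5.7]
width: 0.0002
grip_force: 6.0
```

{"fn": "arm_command", "kwargs": {
  "xyz": [
    [0.0002,0,0],
    [0.0003,0,0],
    [0.0003,0,0]
  ],
  "rot": [
    [0,0,0],
    [0,0,0],
    [0,0,0]
  ]
}}

```text
time: 9.45
ee_pos: [0.5589, 0.0703, -0.0006]
eef_rot: [1.0, -0.02, -0.002, 0.0]
ft_force: [-12.2, -0.8, 6.7]
width: 0.0003
grip_force: 6.0
```

{"fn": "arm_command", "kwargs": {
  "xyz": [
    [0,0,0],
    [0,0,0]
  ],
  "rot": [
    [0,0,0],
    [0,0,0]
  ]
}}

```text
time: 9.62
ee_pos: [0.5589, 0.0704, -0.0007]
eef_rot: [1.0, -0.02, -0.002, 0.0]
ft_force: [-12.0, 0.8, 7.1]
width: 0.0003
grip_force: 6.0
```

{"fn": "arm_command", "kwargs": {
  "xyz": [
    [0.0001,0,0.0004],
    [0.0002,0,0.0008],
    [0.0003,0,0.0008]
  ],
  "rot": [
    [0,0,0],
    [0,0,0],
    [0,0,0]
  ]
}}

```text
time: 9.87
ee_pos: [0.5589, 0.0704, -0.0004]
eef_rot: [1.0, -0.02, -0.003, 0.0]
ft_force: [-11.1, 0.1, 0.5]
width: 0.0005
grip_force: 5.4
```

{"fn": "arm_command", "kwargs": {
  "xyz": [
    [0,0,0],
    [0,0,0],
    [0,0,0]
  ],
  "rot": [
    [0,0,0],
    [0,0,0],
    [0,0,0]
  ]
}}

```text
time: 10.12
ee_pos: [0.5589, 0.0704, -0.0004]
eef_rot: [1.0, -0.02, -0.003, 0.0]
ft_force: [-10.9, 0.8, 1.8]
width: 0.0003
grip_force: 5.3
```

{"fn": "arm_command", "kwargs": {
  "xyz": [
    [0.0003,0,0.0001],
    [0.0006,0,0.0002],
    [0.0006,0,0.0002]
  ],
  "rot": [
    [0,0,0],
    [0,0,0],
    [0,0,0]
  ]
}}

```text
time: 10.37
ee_pos: [0.5589, 0.0704, -0.0004]
eef_rot: [1.0, -0.02, -0.003, 0.0]
ft_force: [-11.8, 0.5, 2.0]
width: 0.0005
grip_force: 6.2
```

{"fn": "arm_command", "kwargs": {
  "xyz": [
    [0,0,0],
    [0,0,0],
    [0,0,0]
  ],
  "rot": [
    [0,0,0],
    [0,0,0],
    [0,0,0]
  ]
}}

```text
time: 10.62
ee_pos: [0.559, 0.0704, -0.0003]
eef_rot: [1.0, -0.02, -0.003, 0.0]
ft_force: [-12.0, 1.1, 2.3]
width: 0.0004
grip_force: 6.2
```

{"fn": "arm_command", "kwargs": {
  "xyz": [
    [0.0003,0,0.0002],
    [0.0006,0,0.0004],
    [0.0006,0,0.0004],
    [0.0006,0,0.0004],
    [0.0006,0,0.0004],
    [0.0006,0,0.0004],
    [0.0006,0,0.0004],
    [0.0006,0,0.0004],
    [0.0006,0,0.0004],
    [0.0006,0,0.0004]
  ],
  "rot": [
    [0,0,0],
    [0,0,0],
    [0,0,0],
    [0,0,0],
    [0,0,0],
    [0,0,0],
    [0,0,0],
    [0,0,0],
    [0,0,0],
    [0,0,0]
  ]
}}

```text
time: 11.45
ee_pos: [0.559, 0.0703, -0.0003]
eef_rot: [1.0, -0.02, -0.004, 0.001]
ft_force: [-14.0, 0.2, 0.9]
width: 0.0005
grip_force: 6.7
```

{"fn": "arm_command", "kwargs": {
  "xyz": [
    [-0.02,0.0008,0],
    [-0.044,0.0018,0],
    [-0.046,-0.035,0],
    [-0.047,-0.075,0],
    [-0.049,-0.115,0],
    [-0.0507,-0.155,0],
    [-0.0507,-0.1651,0],
    [-0.0507,-0.1651,0],
    [-0.0507,-0.1651,0]
  ],
  "rot": [
    [0,0,0],
    [0,0,0],
    [0,0,0],
    [0,0,0],
    [0,0,0],
    [0,0,0],
    [0,0,0],
    [0,0,0],
    [0,0,0]
  ]
}}

```text
time: 12.2
ee_pos: [0.5127, -0.0952, 0.0015]
eef_rot: [1.0, -0.021, 0.001, 0.0]
ft_force: [-0.4, 1.5, -0.7]
width: 0.0004
grip_force: 0.0
```

```bash
python3 - <<'E'
from h import *
s=r.read_state();print(s["ft_force"],s["ee_pos"],G(s["ee_pos"]))
shot("wrist","w3")
E
```

```text
[-0.35462603  1.45379409 -0.7357372 ] [ 0.51266877 -0.09520971  0.00145084] [-52.8 -65.4]
```

View pics/w3.png

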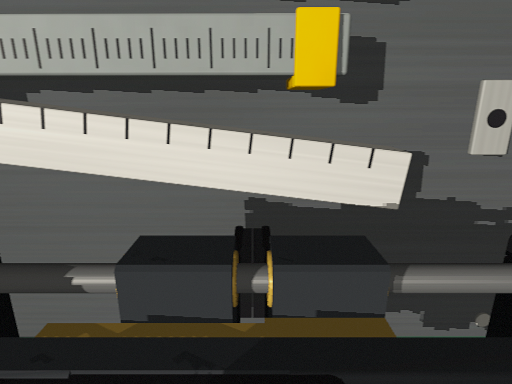

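The wrist view shows the bar's front top edge running from (0,103) to (410,153). Its −y end is at (410,153)–(400,205), and the yellow pad's front is at v≈87.

```bash
python3 - <<'E'
from h import *
R=lambda u,v,z:G(ray("wrist",u,v,z))
for n,u,v,z in [("f1",0,103,.037),("fR",410,153,.037),("backR",398,206,.037),("back",250,190,.037),("yel",296,87,.048),("yel",337,86,.048)]: print(n,R(u,v,z))
E
```

```text
f1 [22.4 53.7]
fR [  -1.2 -142.4]
backR [ -28.6 -139.9]
back [-20.  -63.9]
yel [ 29.1 -83.9]
yel [  29.5 -101.6]
```

{"fn": "arm_command", "kwargs": {
  "xyz": [
    [0.007,-0.0003,0],
    [0.014,-0.0006,0],
    [0.017,-0.0007,0],
    [0.02,-0.0008,0],
    [0.023,-0.0009,0],
    [0.026,-0.001,0],
    [0.029,-0.0011,0],
    [0.031,-0.0012,0],
    [0.032,-0.0013,0]
  ],
  "rot": [
    [0,0,0],
    [0,0,0],
    [0,0,0],
    [0,0,0],
    [0,0,0],
    [0,0,0],
    [0,0,0],
    [0,0,0],
    [0,0,0]
  ]
}}

```text
time: 13.0
ee_pos: [0.5442, -0.0962, 0.001]
eef_rot: [1.0, -0.02, -0.0, 0.0]
ft_force: [-2.7, -1.0, -1.1]
width: 0.0006
grip_force: 0.9
```

{"fn": "arm_command", "kwargs": {
  "xyz": [
    [0.001,0,0],
    [0.002,-0.0001,0],
    [0.003,-0.0001,0],
    [0.004,-0.0002,0]
  ],
  "rot": [
    [0,0,0],
    [0,0,0],
    [0,0,0],
    [0,0,0]
  ]
}}

```text
time: 13.33
ee_pos: [0.5481, -0.0964, 0.0011]
eef_rot: [1.0, -0.02, -0.0, 0.0]
ft_force: [-1.1, 0.1, -0.7]
width: 0.0006
grip_force: 0.9
```

{"fn": "arm_command", "kwargs": {
  "xyz": [
    [0.0005,0,0],
    [0.001,0,0],
    [0.0015,-0.0001,0]
  ],
  "rot": [
    [0,0,0],
    [0,0,0],
    [0,0,0]
  ]
}}

```text
time: 13.58
ee_pos: [0.5496, -0.0965, 0.0011]
eef_rot: [1.0, -0.02, -0.0, 0.0]
ft_force: [-2.3, 0.2, -0.4]
width: 0.0006
grip_force: 0.9
```

{"fn": "arm_command", "kwargs": {
  "xyz": [
    [0.0005,0,0],
    [0.001,0,0],
    [0.0015,-0.0001,0],
    [0.002,-0.0001,0]
  ],
  "rot": [
    [0,0,0],
    [0,0,0],
    [0,0,0],
    [0,0,0]
  ]
}}

```text
time: 13.92
ee_pos: [0.5516, -0.0966, 0.0011]
eef_rot: [1.0, -0.02, -0.0, 0.0]
ft_force: [-1.3, -0.1, -1.2]
width: 0.0006
grip_force: 0.9
```

{"fn": "arm_command", "kwargs": {
  "xyz": [
    [0.0005,0,0],
    [0.001,0,0]
  ],
  "rot": [
    [0,0,0],
    [0,0,0]
  ]
}}

```text
time: 14.08
ee_pos: [0.5526, -0.0966, 0.0011]
eef_rot: [1.0, -0.02, 0.0, 0.0]
ft_force: [-2.1, -0.9, -0.4]
width: 0.0003
grip_force: 1.0
```

{"fn": "arm_command", "kwargs": {
  "xyz": [
    [0.0005,0,0],
    [0.001,0,0]
  ],
  "rot": [
    [0,0,0],
    [0,0,0]
  ]
}}

```text
time: 14.25
ee_pos: [0.5533, -0.0966, 0.0011]
eef_rot: [1.0, -0.02, -0.0, 0.0]
ft_force: [-4.5, -0.6, 2.2]
width: 0.0004
grip_force: 2.5
```

{"fn": "arm_command", "kwargs": {
  "xyz": [
    [0.0005,0,0.0002],
    [0.001,0,0.0004],
    [0.0015,0,0.0006],
    [0.002,0,0.0008]
  ],
  "rot": [
    [0,0,0],
    [0,0,0],
    [0,0,0],
    [0,0,0]
  ]
}}

```text
time: 14.58
ee_pos: [0.5533, -0.0966, 0.0011]
eef_rot: [1.0, -0.02, -0.002, 0.0]
ft_force: [-11.1, -0.2, 1.8]
width: 0.0005
grip_force: 5.3
```

{"fn": "arm_command", "kwargs": {
  "xyz": [
    [0.0003,0,0.0001],
    [0.0006,0,0.0002]
  ],
  "rot": [
    [0,0,0],
    [0,0,0]
  ]
}}

```text
time: 14.75
ee_pos: [0.5533, -0.0966, 0.0011]
eef_rot: [1.0, -0.02, -0.003, 0.0]
ft_force: [-12.8, -0.5, 2.0]
width: 0.0006
grip_force: 6.1
```

{"fn": "arm_command", "kwargs": {
  "xyz": [
    [0.0002,0,0.0001],
    [0.0004,0,0.0002],
    [0.0004,0,0.0002],
    [0.0004,0,0.0002],
    [0.0004,0,0.0002],
    [0.0004,0,0.0002],
    [0.0004,0,0.0002],
    [0.0004,0,0.0002],
    [0.0004,0,0.0002],
    [0.0004,0,0.0002]
  ],
  "rot": [
    [0,0,0],
    [0,0,0],
    [0,0,0],
    [0,0,0],
    [0,0,0],
    [0,0,0],
    [0,0,0],
    [0,0,0],
    [0,0,0],
    [0,0,0]
  ]
}}

```text
time: 15.58
ee_pos: [0.5533, -0.0966, 0.0012]
eef_rot: [1.0, -0.02, -0.003, 0.0]
ft_force: [-12.8, -0.3, 2.4]
width: 0.0002
grip_force: 6.2
```

{"fn": "arm_command", "kwargs": {
  "xyz": [
    [0.0002,0,0.0001],
    [0.0005,0,0.0002],
    [0.0005,0,0.0002],
    [0.0005,0,0.0002],
    [0.0005,0,0.0002],
    [0.0005,0,0.0002],
    [0.0005,0,0.0002],
    [0.0005,0,0.0002]
  ],
  "rot": [
    [0,0,0],
    [0,0,0],
    [0,0,0],
    [0,0,0],
    [0,0,0],
    [0,0,0],
    [0,0,0],
    [0,0,0]
  ]
}}

```text
time: 16.25
ee_pos: [0.5533, -0.0966, 0.0012]
eef_rot: [1.0, -0.02, -0.004, 0.0]
ft_force: [-14.3, -0.1, 2.6]
width: 0.0007
grip_force: 6.9
```

{"fn": "arm_command", "kwargs": {
  "xyz": [
    [-0.012,0.0005,0],
    [-0.01,0.045,-0.0008],
    [-0.0084,0.0904,-0.0008],
    [-0.0084,0.0904,-0.0008],
    [-0.006,0.0903,-0.0008],
    [-0.0035,0.0902,-0.0008],
    [-0.003,0.0902,-0.0008]
  ],
  "rot": [
    [0,0,0],
    [0,0,0],
    [0,0,0],
    [0,0,0],
    [0,0,0],
    [0,0,0],
    [0,0,0]
  ]
}}

```text
time: 16.83
ee_pos: [0.555, -0.0075, 0.002]
eef_rot: [1.0, -0.021, 0.001, 0.0]
ft_force: [-0.1, -0.9, 1.4]
width: 0.0006
grip_force: 0.0
```

{"fn": "arm_command", "kwargs": {
  "xyz": [
    [0.0005,0,0],
    [0.001,0,0]
  ],
  "rot": [
    [0,0,0],
    [0,0,0]
  ]
}}

```text
time: 17.0
ee_pos: [0.5553, -0.0076, 0.0017]
eef_rot: [1.0, -0.021, 0.0, 0.0]
ft_force: [0.5, 0.3, -0.4]
width: 0.0006
grip_force: 0.0
```

{"fn": "arm_command", "kwargs": {
  "xyz": [
    [0.0005,0,0],
    [0.001,0,0]
  ],
  "rot": [
    [0,0,0],
    [0,0,0]
  ]
}}

```text
time: 17.17
ee_pos: [0.5561, -0.0069, 0.0017]
eef_rot: [1.0, -0.021, 0.0, 0.0]
ft_force: [-0.5, 0.7, -0.2]
width: 0.0005
grip_force: 0.0
```

{"fn": "arm_command", "kwargs": {
  "xyz": [
    [0.0005,0,0],
    [0.001,0,0],
    [0.0015,0,0]
  ],
  "rot": [
    [0,0,0],
    [0,0,0],
    [0,0,0]
  ]
}}

```text
time: 17.42
ee_pos: [0.5569, -0.0066, 0.0016]
eef_rot: [1.0, -0.02, -0.001, 0.0]
ft_force: [-4.4, -0.4, 2.0]
width: 0.0003
grip_force: 2.3
```

{"fn": "arm_command", "kwargs": {
  "xyz": [
    [0.0005,0,0.0002],
    [0.001,0,0.0004],
    [0.0015,0,0.0006]
  ],
  "rot": [
    [0,0,0],
    [0,0,0],
    [0,0,0]
  ]
}}

```text
time: 17.67
ee_pos: [0.557, -0.0065, 0.0016]
eef_rot: [1.0, -0.02, -0.002, 0.0]
ft_force: [-9.7, -0.1, 2.3]
width: 0.0004
grip_force: 4.6
```

{"fn": "arm_command", "kwargs": {
  "xyz": [
    [-0.014,0.0006,-0.001],
    [-0.0156,-0.0394,-0.001],
    [-0.0172,-0.0794,-0.001],
    [-0.0188,-0.1194,-0.001],
    [-0.0204,-0.1594,-0.001],
    [-0.022,-0.1992,-0.001],
    [-0.022,-0.1992,-0.001],
    [-0.022,-0.1992,-0.001],
    [0.0,-0.2,-0.001],
    [0.016,-0.2008,-0.001],
    [0.016,-0.2008,-0.001],
    [0.016,-0.2008,-0.001]
  ],
  "rot": [
    [0,0,0],
    [0,0,0],
    [0,0,0],
    [0,0,0],
    [0,0,0],
    [0,0,0],
    [0,0,0],
    [0,0,0],
    [0,0,0],
    [0,0,0],
    [0,0,0],
    [0,0,0]
  ]
}}

```text
time: 18.67
ee_pos: [0.5759, -0.2052, 0.0012]
eef_rot: [1.0, -0.019, 0.0, -0.0]
ft_force: [-0.1, 0.4, 0.3]
width: 0.0002
grip_force: 0.0
```

```bash
python3 - <<'E'
from h import *
s=r.read_state();print(s["ft_force"],s["ee_pos"],G(s["ee_pos"]))
shot("wrist","w4")
E
```

```text
[-0.08628863  0.37431358  0.31103786] [ 0.57589385 -0.20517332  0.00120208] [  14.8 -172.7]
```

View pics/w4.png

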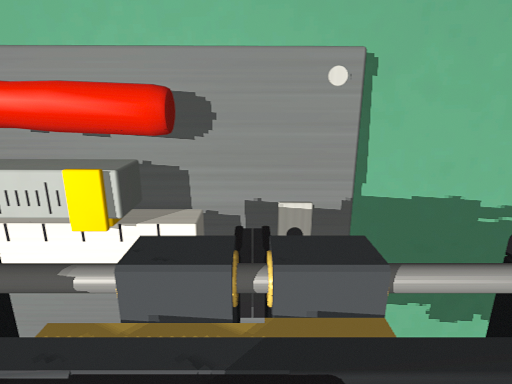

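The wrist view shows the bar's −y end at u≈204 and v 210–262, touching the yellow pad. The fingers are at u≈252, ready to push towards +y.

{"fn": "arm_command", "kwargs": {
  "xyz": [
    [0.0004,0.01,0],
    [0.0007,0.018,0],
    [0.0008,0.021,0],
    [0.001,0.024,0],
    [0.0011,0.027,0],
    [0.0013,0.03,0],
    [0.0014,0.033,0]
  ],
  "rot": [
    [0,0,0],
    [0,0,0],
    [0,0,0],
    [0,0,0],
    [0,0,0],
    [0,0,0],
    [0,0,0]
  ]
}}

```text
time: 19.3
ee_pos: [0.5762, -0.175, 0.0014]
eef_rot: [1.0, -0.021, -0.0, 0.001]
ft_force: [-2.1, -4.0, 0.6]
width: 0.0003
grip_force: 2.3
```

{"fn": "arm_command", "kwargs": {
  "xyz": [
    [0.0001,0.002,0],
    [0.0002,0.004,0],
    [0.0003,0.006,0],
    [0.0005,0.008,0]
  ],
  "rot": [
    [0,0,0],
    [0,0,0],
    [0,0,0],
    [0,0,0]
  ]
}}

```text
time: 19.63
ee_pos: [0.5766, -0.1669, 0.0014]
eef_rot: [1.0, -0.02, -0.0, 0.0]
ft_force: [-2.1, -5.4, 2.1]
width: 0.0005
grip_force: 2.6
```

```bash
python3 - <<'E'
from h import *
s=r.read_state();print(s["ft_force"],s["ee_pos"],G(s["ee_pos"]))
shot("wrist","w5")
m=r.camera_model("wrist")
im=cv2.imread("pics/w5.png")
print(R:=[G(ray("wrist",u,200,.037)) for u in (180,220)])
E
```

```text
[-2.12515707 -5.40101992  2.06966615] [ 0.57662448 -0.16685547  0.00137322] [  14.  -134.4]
[array([ 41.7, -97.8]), array([  41.6, -118.2])]
```

View pics/w5.png

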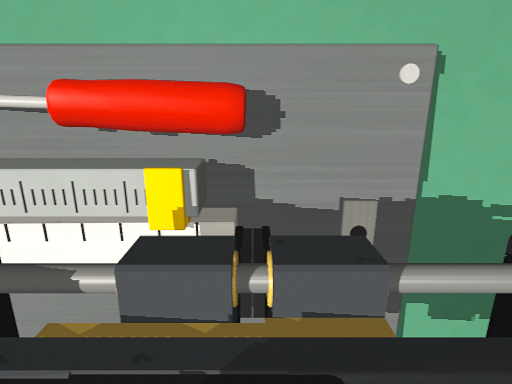

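The wrist view shows the bar end against the finger at u≈238, still touching the yellow pad (165,228).

{"fn": "arm_command", "kwargs": {
  "xyz": [
    [0.0001,0.002,0],
    [0.0002,0.004,0],
    [0.0002,0.006,0],
    [0.0003,0.008,0],
    [0.0004,0.009,0],
    [0.0004,0.01,0]
  ],
  "rot": [
    [0,0,0],
    [0,0,0],
    [0,0,0],
    [0,0,0],
    [0,0,0],
    [0,0,0]
  ]
}}

```text
time: 20.18
ee_pos: [0.5771, -0.1567, 0.0013]
eef_rot: [1.0, -0.02, -0.0, 0.0]
ft_force: [-2.0, -5.2, 1.0]
width: 0.0004
grip_force: 2.4
```

{"fn": "arm_command", "kwargs": {
  "xyz": [
    [0,0.001,0],
    [0.0001,0.002,0],
    [0.0001,0.003,0]
  ],
  "rot": [
    [0,0,0],
    [0,0,0],
    [0,0,0]
  ]
}}

```text
time: 20.43
ee_pos: [0.5772, -0.1537, 0.0013]
eef_rot: [1.0, -0.02, -0.0, 0.0]
ft_force: [-1.6, -5.2, 1.7]
width: -0.0
grip_force: 2.4
```

{"fn": "arm_command", "kwargs": {
  "xyz": [
    [0,0.0007,0],
    [0,0.0014,0]
  ],
  "rot": [
    [0,0,0],
    [0,0,0]
  ]
}}

```text
time: 20.6
ee_pos: [0.5772, -0.1522, 0.0013]
eef_rot: [1.0, -0.02, -0.0, 0.0]
ft_force: [-3.1, -5.0, 1.2]
width: -0.0001
grip_force: 2.4
```

{"fn": "arm_command", "kwargs": {
  "xyz": [
    [0,0.0007,0],
    [0.0001,0.0014,0],
    [0.0001,0.002,0]
  ],
  "rot": [
    [0,0,0],
    [0,0,0],
    [0,0,0]
  ]
}}

```text
time: 20.85
ee_pos: [0.5773, -0.1503, 0.0013]
eef_rot: [1.0, -0.02, -0.0, 0.0]
ft_force: [-2.5, -4.7, 2.0]
width: 0.0005
grip_force: 2.4
```

{"fn": "arm_command", "kwargs": {
  "xyz": [
    [0,0.0007,0],
    [0.0001,0.0014,0]
  ],
  "rot": [
    [0,0,0],
    [0,0,0]
  ]
}}

```text
time: 21.02
ee_pos: [0.5773, -0.1494, 0.0013]
eef_rot: [1.0, -0.021, -0.0, 0.001]
ft_force: [-2.2, -7.8, 2.2]
width: 0.0005
grip_force: 3.8
```

{"fn": "arm_command", "kwargs": {
  "xyz": [
    [0,0.0007,0],
    [0.0001,0.0014,0]
  ],
  "rot": [
    [0,0,0],
    [0,0,0]
  ]
}}

```text
time: 21.18
ee_pos: [0.5773, -0.1493, 0.0014]
eef_rot: [1.0, -0.021, -0.0, 0.001]
ft_force: [-2.8, -10.4, 0.8]
width: 0.0004
grip_force: 5.6
```

{"fn": "arm_command", "kwargs": {
  "xyz": [
    [0,0.0006,0],
    [0,0.0012,0],
    [0,0.0012,0]
  ],
  "rot": [
    [0,0,0],
    [0,0,0],
    [0,0,0]
  ]
}}

```text
time: 21.43
ee_pos: [0.5773, -0.1493, 0.0014]
eef_rot: [1.0, -0.021, -0.0, 0.002]
ft_force: [-2.7, -12.2, 0.1]
width: 0.0004
grip_force: 6.3
```

{"fn": "arm_command", "kwargs": {
  "xyz": [
    [0,0.0003,0],
    [0,0.0003,0]
  ],
  "rot": [
    [0,0,0],
    [0,0,0]
  ]
}}

```text
time: 21.6
ee_pos: [0.5773, -0.1493, 0.0014]
eef_rot: [1.0, -0.022, -0.0, 0.002]
ft_force: [-2.0, -12.8, 0.4]
width: 0.0006
grip_force: 6.6
```

{"fn": "arm_command", "kwargs": {
  "xyz": [
    [0,0.0005,0],
    [0,0.001,0],
    [0,0.0014,0],
    [0,0.0014,0],
    [0,0.0014,0],
    [0,0.0014,0]
  ],
  "rot": [
    [0,0,0],
    [0,0,0],
    [0,0,0],
    [0,0,0],
    [0,0,0],
    [0,0,0]
  ]
}}

```text
time: 22.1
ee_pos: [0.5773, -0.1493, 0.0014]
eef_rot: [1.0, -0.022, -0.0, 0.003]
ft_force: [-1.0, -16.9, -0.3]
width: 0.0004
grip_force: 8.3
```

{"fn": "arm_command", "kwargs": {
  "xyz": [
    [0,0.0002,0],
    [0,0.0003,0],
    [0,0.0003,0],
    [0,0.0003,0],
    [0,0.0003,0],
    [0,0.0003,0],
    [0,0.0003,0],
    [0,0.0003,0],
    [0,0.0003,0]
  ],
  "rot": [
    [0,0,0],
    [0,0,0],
    [0,0,0],
    [0,0,0],
    [0,0,0],
    [0,0,0],
    [0,0,0],
    [0,0,0],
    [0,0,0]
  ]
}}

```text
time: 22.85
ee_pos: [0.5773, -0.1493, 0.0014]
eef_rot: [1.0, -0.022, 0.0, 0.003]
ft_force: [-0.7, -16.9, -1.3]
width: 0.0007
grip_force: 8.7
```

{"fn": "arm_command", "kwargs": {
  "xyz": [
    [-0.0003,-0.008,0],
    [-0.0009,-0.022,0],
    [-0.0009,-0.022,0],
    [-0.03,-0.021,0],
    [-0.0389,-0.0205,0],
    [-0.0389,-0.0205,0],
    [-0.037,0.02,0],
    [-0.0355,0.06,0],
    [-0.034,0.1,0],
    [-0.0324,0.1414,0],
    [-0.0324,0.1414,0],
    [-0.028,0.1412,0],
    [-0.0245,0.1411,0],
    [-0.024,0.141,0]
  ],
  "rot": [
    [0,0,0],
    [0,0,0],
    [0,0,0],
    [0,0,0],
    [0,0,0],
    [0,0,0],
    [0,0,0],
    [0,0,0],
    [0,0,0],
    [0,0,0],
    [0,0,0],
    [0,0,0],
    [0,0,0],
    [0,0,0]
  ]
}}

```text
time: 24.02
ee_pos: [0.555, -0.0041, 0.0014]
eef_rot: [1.0, -0.021, 0.0, 0.0]
ft_force: [-0.1, 0.4, -0.7]
width: 0.0007
grip_force: 0.0
```

{"fn": "arm_command", "kwargs": {
  "xyz": [
    [0.0005,0,0],
    [0.001,0,0]
  ],
  "rot": [
    [0,0,0],
    [0,0,0]
  ]
}}

```text
time: 24.18
ee_pos: [0.5549, -0.004, 0.0012]
eef_rot: [1.0, -0.021, -0.0, 0.0]
ft_force: [-0.2, 0.2, -0.0]
width: 0.0004
grip_force: 0.0
```

{"fn": "arm_command", "kwargs": {
  "xyz": [
    [0.0005,0,0],
    [0.001,0,0]
  ],
  "rot": [
    [0,0,0],
    [0,0,0]
  ]
}}

```text
time: 24.35
ee_pos: [0.5558, -0.0033, 0.0013]
eef_rot: [1.0, -0.021, -0.0, 0.0]
ft_force: [-0.5, -0.0, 0.4]
width: 0.0004
grip_force: 0.0
```

{"fn": "arm_command", "kwargs": {
  "xyz": [
    [0.0005,0,0],
    [0.001,0,0],
    [0.0015,0,0]
  ],
  "rot": [
    [0,0,0],
    [0,0,0],
    [0,0,0]
  ]
}}

```text
time: 24.6
ee_pos: [0.5562, -0.0031, 0.0011]
eef_rot: [1.0, -0.02, -0.001, 0.0]
ft_force: [-6.8, -0.2, 4.2]
width: 0.0002
grip_force: 3.5
```

{"fn": "arm_command", "kwargs": {
  "xyz": [
    [0.0005,0,0.0002],
    [0.001,0,0.0004],
    [0.0015,0,0.0006],
    [0.0015,0,0.0006]
  ],
  "rot": [
    [0,0,0],
    [0,0,0],
    [0,0,0],
    [0,0,0]
  ]
}}

```text
time: 24.93
ee_pos: [0.557, -0.003, 0.0012]
eef_rot: [1.0, -0.02, -0.002, 0.0]
ft_force: [-6.2, -0.7, 1.1]
width: 0.0002
grip_force: 3.1
```

{"fn": "arm_command", "kwargs": {
  "xyz": [
    [0.0005,0,0.0002],
    [0.001,0,0.0003],
    [0.001,0,0.0003],
    [0.001,0,0.0003]
  ],
  "rot": [
    [0,0,0],
    [0,0,0],
    [0,0,0],
    [0,0,0]
  ]
}}

```text
time: 25.27
ee_pos: [0.5571, -0.003, 0.0012]
eef_rot: [1.0, -0.02, -0.003, 0.0]
ft_force: [-7.7, -0.7, 2.5]
width: 0.0006
grip_force: 4.5
```

{"fn": "arm_command", "kwargs": {
  "xyz": [
    [0.0005,0,0.0002],
    [0.0008,0,0.0003],
    [0.0008,0,0.0003],
    [0.0008,0,0.0003]
  ],
  "rot": [
    [0,0,0],
    [0,0,0],
    [0,0,0],
    [0,0,0]
  ]
}}

```text
time: 25.6
ee_pos: [0.5571, -0.003, 0.0012]
eef_rot: [1.0, -0.02, -0.003, 0.0]
ft_force: [-11.3, -0.2, 1.6]
width: 0.0004
grip_force: 5.7
```

{"fn": "arm_command", "kwargs": {
  "xyz": [
    [-0.015,0.0006,-0.001],
    [-0.0166,-0.0394,-0.001],
    [-0.0182,-0.0794,-0.001],
    [-0.02,-0.1194,-0.001],
    [-0.0215,-0.1594,-0.001],
    [-0.0218,-0.1693,-0.001],
    [-0.0218,-0.1693,-0.001],
    [0.0,-0.17,-0.001],
    [0.0142,-0.1707,-0.001],
    [0.0142,-0.1707,-0.001],
    [0.0142,-0.1707,-0.001],
    [0.0146,-0.161,-0.001],
    [0.0149,-0.154,-0.001],
    [0.015,-0.152,-0.001]
  ],
  "rot": [
    [0,0,0],
    [0,0,0],
    [0,0,0],
    [0,0,0],
    [0,0,0],
    [0,0,0],
    [0,0,0],
    [0,0,0],
    [0,0,0],
    [0,0,0],
    [0,0,0],
    [0,0,0],
    [0,0,0],
    [0,0,0]
  ]
}}

```text
time: 26.77
ee_pos: [0.5753, -0.1521, 0.0016]
eef_rot: [1.0, -0.019, -0.0, -0.0]
ft_force: [-0.2, 0.4, 0.2]
width: 0.0004
grip_force: 0.0
```

{"fn": "arm_command", "kwargs": {
  "xyz": [
    [0,0.0007,0],
    [0.0001,0.0014,0]
  ],
  "rot": [
    [0,0,0],
    [0,0,0]
  ]
}}

```text
time: 26.93
ee_pos: [0.5755, -0.1531, 0.0017]
eef_rot: [1.0, -0.02, 0.0, 0.0]
ft_force: [0.5, 0.1, 0.1]
width: 0.0007
grip_force: 0.0
```

{"fn": "arm_command", "kwargs": {
  "xyz": [
    [0,0.0007,0],
    [0.0001,0.0014,0]
  ],
  "rot": [
    [0,0,0],
    [0,0,0]
  ]
}}

```text
time: 27.1
ee_pos: [0.5757, -0.1523, 0.0016]
eef_rot: [1.0, -0.02, -0.0, 0.0]
ft_force: [-0.3, 0.6, -0.7]
width: 0.0004
grip_force: 0.0
```

{"fn": "arm_command", "kwargs": {
  "xyz": [
    [0,0.0007,0],
    [0,0.0014,0],
    [0,0.002,0]
  ],
  "rot": [
    [0,0,0],
    [0,0,0],
    [0,0,0]
  ]
}}

```text
time: 27.35
ee_pos: [0.5757, -0.15, 0.0015]
eef_rot: [1.0, -0.02, -0.0, 0.0]
ft_force: [-0.5, -0.3, -0.5]
width: 0.0009
grip_force: 0.0
```

{"fn": "arm_command", "kwargs": {
  "xyz": [
    [0,0.0007,0],
    [0,0.0014,0],
    [0,0.002,0]
  ],
  "rot": [
    [0,0,0],
    [0,0,0],
    [0,0,0]
  ]
}}

```text
time: 27.6
ee_pos: [0.5757, -0.1493, 0.0015]
eef_rot: [1.0, -0.021, 0.0, 0.001]
ft_force: [1.1, -5.9, -0.8]
width: 0.0001
grip_force: 3.1
```

{"fn": "arm_command", "kwargs": {
  "xyz": [
    [0,0.0006,0],
    [0,0.0012,0]
  ],
  "rot": [
    [0,0,0],
    [0,0,0]
  ]
}}

```text
time: 27.77
ee_pos: [0.5756, -0.1493, 0.0016]
eef_rot: [1.0, -0.021, 0.0, 0.001]
ft_force: [0.3, -9.9, -1.4]
width: 0.0004
grip_force: 4.5
```

{"fn": "arm_command", "kwargs": {
  "xyz": [
    [0,0.0006,0],
    [0,0.0012,0],
    [0,0.0018,0],
    [0,0.0021,0],
    [0,0.0021,0]
  ],
  "rot": [
    [0,0,0],
    [0,0,0],
    [0,0,0],
    [0,0,0],
    [0,0,0]
  ]
}}

```text
time: 28.18
ee_pos: [0.5754, -0.1492, 0.0016]
eef_rot: [1.0, -0.022, 0.0, 0.002]
ft_force: [0.4, -12.5, -1.5]
width: 0.0005
grip_force: 6.4
```

{"fn": "arm_command", "kwargs": {
  "xyz": [
    [0,0.0004,0],
    [0,0.0006,0],
    [0,0.0006,0],
    [0,0.0006,0],
    [0,0.0006,0],
    [0,0.0006,0],
    [0,0.0006,0],
    [0,0.0006,0],
    [0,0.0006,0]
  ],
  "rot": [
    [0,0,0],
    [0,0,0],
    [0,0,0],
    [0,0,0],
    [0,0,0],
    [0,0,0],
    [0,0,0],
    [0,0,0],
    [0,0,0]
  ]
}}

```text
time: 28.93
ee_pos: [0.5753, -0.1493, 0.0016]
eef_rot: [1.0, -0.022, 0.0, 0.003]
ft_force: [0.7, -13.9, -1.1]
width: 0.0008
grip_force: 7.1
```

{"fn": "arm_command", "kwargs": {
  "xyz": [
    [0.0002,0.0005,0],
    [0.0004,0.001,0],
    [0.0004,0.001,0],
    [0.0004,0.001,0],
    [0.0004,0.001,0],
    [0.0004,0.001,0],
    [0.0004,0.001,0],
    [0.0004,0.001,0],
    [0.0004,0.001,0]
  ],
  "rot": [
    [0,0,0],
    [0,0,0],
    [0,0,0],
    [0,0,0],
    [0,0,0],
    [0,0,0],
    [0,0,0],
    [0,0,0],
    [0,0,0]
  ]
}}

```text
time: 29.68
ee_pos: [0.5754, -0.1492, 0.0016]
eef_rot: [1.0, -0.022, -0.0, 0.003]
ft_force: [-0.8, -15.7, -0.5]
width: 0.0
grip_force: 8.3
```

{"fn": "arm_command", "kwargs": {
  "xyz": [
    [-0.0003,-0.008,0],
    [-0.0009,-0.022,0],
    [-0.0009,-0.022,0],
    [-0.03,-0.021,0],
    [-0.0369,-0.0205,0],
    [-0.0369,-0.0205,0],
    [-0.035,0.02,0],
    [-0.0335,0.06,0],
    [-0.0322,0.1,0],
    [-0.0316,0.1103,0],
    [-0.0316,0.1103,0],
    [-0.027,0.1101,0],
    [-0.0235,0.11,0],
    [-0.023,0.11,0],
    [-0.0225,0.11,0],
    [-0.022,0.11,0]
  ],
  "rot": [
    [0,0,0],
    [0,0,0],
    [0,0,0],
    [0,0,0],
    [0,0,0],
    [0,0,0],
    [0,0,0],
    [0,0,0],
    [0,0,0],
    [0,0,0],
    [0,0,0],
    [0,0,0],
    [0,0,0],
    [0,0,0],
    [0,0,0],
    [0,0,0]
  ]
}}

```text
time: 31.02
ee_pos: [0.5543, -0.0341, 0.0014]
eef_rot: [1.0, -0.021, -0.0, 0.0]
ft_force: [0.2, 0.4, 0.2]
width: 0.0006
grip_force: 0.0
```

{"fn": "arm_command", "kwargs": {
  "xyz": [
    [0.0005,0,0],
    [0.001,0,0]
  ],
  "rot": [
    [0,0,0],
    [0,0,0]
  ]
}}

```text
time: 31.18
ee_pos: [0.5552, -0.0334, 0.0015]
eef_rot: [1.0, -0.02, -0.0, 0.0]
ft_force: [-0.9, 0.2, -0.6]
width: 0.0005
grip_force: 0.0
```

{"fn": "arm_command", "kwargs": {
  "xyz": [
    [0.0005,0,0],
    [0.001,0,0]
  ],
  "rot": [
    [0,0,0],
    [0,0,0]
  ]
}}

```text
time: 31.35
ee_pos: [0.5556, -0.0332, 0.0014]
eef_rot: [1.0, -0.02, -0.001, 0.0]
ft_force: [-3.7, -0.1, 2.3]
width: 0.0004
grip_force: 1.9
```

{"fn": "arm_command", "kwargs": {
  "xyz": [
    [0.0005,0,0.0002],
    [0.001,0,0.0004],
    [0.0015,0,0.0006],
    [0.002,0,0.0008],
    [0.002,0,0.0008]
  ],
  "rot": [
    [0,0,0],
    [0,0,0],
    [0,0,0],
    [0,0,0],
    [0,0,0]
  ]
}}

```text
time: 31.77
ee_pos: [0.5558, -0.0333, 0.0014]
eef_rot: [1.0, -0.02, -0.002, 0.0]
ft_force: [-9.7, -1.0, 2.6]
width: 0.0005
grip_force: 4.4
```

{"fn": "arm_command", "kwargs": {
  "xyz": [
    [0.0005,0,0.0002],
    [0.001,0,0.0004],
    [0.0015,0,0.0006],
    [0.0015,0,0.0006],
    [0.0015,0,0.0006],
    [0.0015,0,0.0006]
  ],
  "rot": [
    [0,0,0],
    [0,0,0],
    [0,0,0],
    [0,0,0],
    [0,0,0],
    [0,0,0]
  ]
}}

```text
time: 32.27
ee_pos: [0.5559, -0.0333, 0.0015]
eef_rot: [1.0, -0.02, -0.004, 0.0]
ft_force: [-13.1, -0.7, 3.5]
width: 0.0002
grip_force: 6.4
```

{"fn": "arm_command", "kwargs": {
  "xyz": [
    [-0.01,0.0004,0],
    [-0.03,0.001,0],
    [-0.03,0.001,0.03],
    [-0.03,0.001,0.07],
    [-0.03,0.001,0.11],
    [-0.03,0.001,0.15],
    [-0.03,-0.03,0.17],
    [-0.035,-0.07,0.17],
    [-0.04,-0.11,0.17],
    [-0.05,-0.15,0.17],
    [-0.07,-0.19,0.17],
    [-0.09,-0.23,0.17],
    [-0.11,-0.27,0.17],
    [-0.13,-0.31,0.17],
    [-0.15,-0.34,0.17],
    [-0.17,-0.37,0.17],
    [-0.17,-0.37,0.17],
    [-0.17,-0.37,0.17]
  ],
  "rot": [
    [0,0,0],
    [0,0,0],
    [0,0,0],
    [0,0,0],
    [0,0,0],
    [0,0,0],
    [0,0,0],
    [0,0,0],
    [0,0,0],
    [0,0,0],
    [0,0,0],
    [0,0,0],
    [0,0,0],
    [0,0,0],
    [0,0,0],
    [0,0,0],
    [0,0,0],
    [0,0,0]
  ]
}}

```text
time: 33.77
ee_pos: [0.3879, -0.4056, 0.1729]
eef_rot: [1.0, -0.023, 0.0, 0.0]
ft_force: [-0.0, 0.6, 0.4]
width: 0.0005
grip_force: 0.0
```

```bash
python3 - <<'E'
from h import *
s=r.read_state();print(s["ft_force"],s["ee_pos"],s["time"])
im=shot("top","top2")
im=im[120:250,170:350,::-1];cv2.imwrite('pics/top2c.png',cv2.resize(im,None,fx=4,fy=4,interpolation=2))
print([(e["conf"],G(W("top",e["at"]))) for e in r.spot_point("bar_center","top")[:1]],[(e["conf"],G(W("top",e["at"]))) for e in r.spot_point("stop","top")[:1]])
E
```

```text
[-0.00227228  0.64451845  0.42099569] [ 0.38789411 -0.40560007  0.17289324] 33.7667
[] [(0.41, array([ 17.3, 198.4]))]
```

View pics/top2c.png

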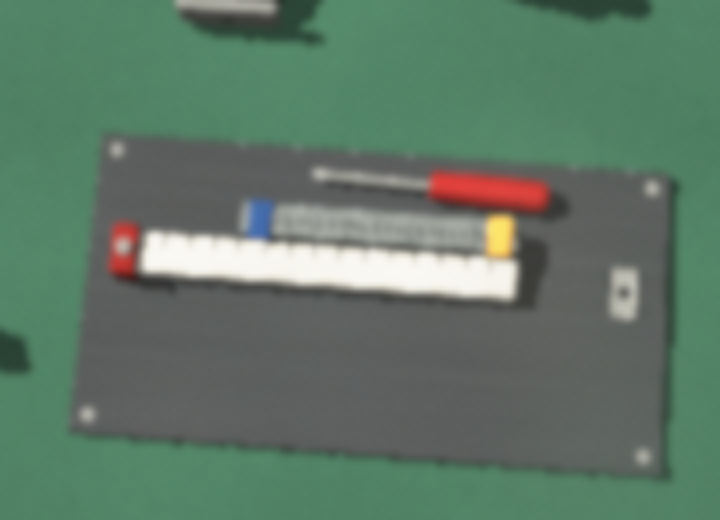

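The top view shows the bar along the rail, touching blue at (260,238), yellow at (500,255) and the red stop at (140,255). Nothing else has moved.

```bash
python3 -c "
from bench import r
print(r.close_job())"
```

```text
the job is handed in; nothing more can be done
None
```

The job is handed in: the bar was pressed home on blue (about 14 N), then yellow (about 14 N), then slid to the red stop and pressed there (about 17 N). The slide had opened a gap of about 1 mm at blue, so I re-pressed the bar between the pads, on the stop and between the pads again, and the last picture shows it flush with both pads and the stop.

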